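# Walk the heavy kitchen scale into its charging dock

## Robot

A 6-joint arm with a two-finger parallel gripper is mounted at the origin on a cart in front of the work surface, level with it; the furniture and walls round the work are solid. World frame = base frame: x ahead of the robot, y to its left, z up, the work surface at z = 0. Lengths are in m, angles in rad, forces in N, time in s.
With the tool pointing down it reaches from about 0.35 to 0.975 m from the base axis. Payload 4.9 kg.
Tool frame: the origin (TCP) lies midway between the tips of the shut fingers; the grasp point (between the pads) lies 19 mm behind it; z points along the fingers, y is the line along which they close (so a half turn about z gives the same grasp; the last joint's range is limited). The gripper opens to 85 mm and grips with 20 to 120 N. Pads are 22 mm wide; open, the fingers measure 114 mm over their backs; the gripper's body (76 mm by 85 mm) begins 54 mm behind the grasp point. The pads swing forward as they close: fully open they stand 13 mm farther back than shut.
Start: joints at [1.061, 0.053, 1.613, -0, 1.476, -0.119], TCP at [0.238, 0.578, 0.231] pointing down, gripper open.
Joint ranges: [-3.01, 3.01], [-1.01, 2.22], [0.06, 2.58], [-1.02, 4.17], [0.09, 2.62], [-3.14, 3.14]. Speed limits (rad/s): [2.57, 2.57, 3.14, 3.14, 3.14, 3.14].

## Interface

Orientations are given as a rotation vector (axis times angle).
In Python, from station import ctrl, optics, job gives the robot as it stands.
- The arm moves only by the shell command python3 -m jog 'ROWS' [OPENING] [FORCE]. ROWS is JSON, a list of rows, each a list of 2 entries, a list of its own where there are three numbers: the shift along the tool's x, y, z in m, then the turn, a rotation vector about the tool's x, y, z in rad. A call has 1 to 5 rows; each row is the pose to reach, as a shift and turn from the pose commanded when the call began, along the tool's axes at that moment; what a row does not reach only later rows make up. A row lasts 1/10 s, in which the tool goes at most 50 mm and 8.59 degrees, less where a joint would pass 70% of its speed; a pose out of reach is approached as far as the arm can. A call with a gripper value outside its range is refused whole. OPENING is the opening, from 0 (shut) to 1 (fully open), set as the call begins (- or left out, the last holds). The fingers move at their own pace and stop on an object; FORCE is the grip in N (left out, the last holds). Time passes only in rows, so rows that repeat a pose let the fingers close. It gives the time, the measured TCP pose, the force, the opening and the grip force at its end, in the units of the state.
- ctrl.get_obs(): the state, without advancing time (a new reading comes with each control period).
- optics.get_image(name): name is "scene" or "top" or "wrist"; returns a dict with "image" (384x512x3 uint8, blue, green, red), "fx", "fy", "cx", "cy" (pixels), "rvec" (rotation vector, rad) and "tvec" (3), from world to camera coordinates, as OpenCV has them; the wrist camera has in their place "mount" (4x4, takes a point from camera to tool coordinates, whose origin is the TCP and whose axes are the flange's). Camera axes: x right, y down, z forward; pixel columns grow to the right and rows downward; lengths in m; the calibration is good to about 2 mm. A picture is of the moment at which its call begins: read the wrist's pose just before it. There is no depth.
- job.finish_job(): hands the job in; it is judged then, once.
The state is a dict: "t": time; "q": joint angles; "dq": joint speeds; "effort": joint torques, N m; "tool_pos": TCP position; "tool_rot": TCP orientation; "contact_force": force on the tool from outside, world axes, zero at the start; "wrist_torque": the same for the moment, N m; "opening": finger opening in m; "grip_force": force on a finger pad.
Only numpy, scipy, OpenCV 4.12 (cv2) and the standard library are available. Lean on these libraries where they do the work, as an engineer would, in place of code of your own. Each camera call takes 0.05 s, during which the arm holds its last target. There are 200 camera calls.

## Task

Park the heavy white kitchen scale in its charging dock: walk it forward along the worktop between the two guide rails with gentle alternating pushes on the two front corners that face you, keeping it nearly straight, until it is fully home and both sprung charging contacts at the back are pressed in. Do not touch the glass display in the middle of its front or the steel pan on top, never shove hard when it jams or meets the stop (stay well under 25 N), and leave the mug, tin, glass and salt shaker alone.

Things in the scene. Friction and masses are not known exactly. Their poses are not given: they have to be found in the camera images.
- scale: White flat-bottomed kitchen scale, about 0.85 kg, too wide to grasp: 140 mm deep (its x), 190 mm wide (its y), white body 40 mm high, with its pan 46 mm. Origin at the centre of its underside; +x points to its back, which enters the dock first. The upright front face towards the robot is at x = -70 mm. It slides with friction (some 4 to 9 N) and stays where it is left.
- patch_left (a point): centre of the dark rubber patch on the left (+y) corner of the scale's front face, 20 mm above the worktop; patch 34 mm wide, 26 mm high; axes as the scale. Push here towards the dock; it turns the scale clockwise seen from above.
- patch_right (a point): the like patch on the right (-y) corner; a push here turns the scale anticlockwise.
- scale_centre (a point): centre of the scale's white body, 20 mm above its underside; axes as the scale
- scale_back (a point): middle of the scale's back face, 20 mm above its underside; axes as the scale
- scale_display: Glass display strip, fixed to the middle of the scale's front face: 104 mm wide (y, so from -52 to +52 mm of the scale), 24 mm high, standing 7.5 mm out of the face. Fragile: not to be touched. Origin at its centre.
- scale_pan: Steel weighing pan fixed on the scale: 112 x 160 mm, 6 mm thick, top 46 mm above the worktop. Sensitive: not to be touched. Origin at the centre of its underside.
- dock: Fixed aluminium dock on the worktop: two straight guide rails 32 mm high, 204 mm apart inside (the scale has 7 mm a side), flared outwards over the 34 mm before the mouth. Origin on the worktop in the middle of the mouth, where the straight rails begin; +x points into the dock. Pushed at one corner only, the scale jams askew between the rails; a push on the other corner frees it.
- dock_inside (a point): a point 50 mm inside the dock's mouth on its middle line, 19 mm high; axes as the dock. Between the rails a black charging block 34 mm high is clamped at a place that varies and is not measured: its front face, the stop (rubber-mounted, some 4 N per mm, 6 mm at most), is within 11 mm of this point. Find it by contact.
- contact_left (a joint): Left (+y) sprung brass charging contact in the block's face, 45 mm from the middle, 19 mm high: 0 = out (5 mm proud of the face), 0.005 m = pressed flush. It takes about 1 N.
- contact_right (a joint): Right (-y) charging contact, likewise.
- mug_2: White spotted mug, 91 mm high, 82 mm across, standing left of the dock. Origin at its underside. Leave alone.
- tin_2: Low food tin, 76 mm across, 58 mm high, right of the dock. Origin at its underside. Leave alone.
- mill_2: Salt shaker with a grey cap, 44 mm across, 90 mm high, right of the dock. Origin at its underside. Leave alone.
- glass_1: Drinking glass, 80 mm across, 88 mm high, right of the dock towards the robot. Origin at its underside. Leave alone.
Mind the look-alikes: they are no part of the job. Leave any yellow look-alike of the scale alone.

How it is judged:
On the way, in this order (a step that is already met when the one before it is completed fails the run):
1. the scale's back is at least 15 mm inside the dock's mouth, between the rails (x of scale_back in the frame of dock above 0.015 m and y of scale_back in the frame of dock between -0.02 and 0.02 m), for 0.1 s.
2. the scale is home: both contacts pressed (value of joint each of contact_left, contact_right above 0.003 m and angle between the x axis of scale and the x axis of dock, either way round below 0.06 rad and y of scale_centre in the frame of dock between -0.01 and 0.01 m), for 0.2 s.
At the end, for the whole second after the job is handed in: The scale stands flat and at rest on the worktop in the dock, within 10 mm of the dock's middle and 0.06 rad of its direction, with both charging contacts pressed in by more than 3 of their 5 mm (all of step 2 and linear speed of scale below 0.01 m/s and angle between scale's own z axis and vertical below 0.04 rad); the robot touches nothing.
It fails at once if the robot pushes the scale with more than 25 N (contact force between any of the fingers, the arm and scale above 25 N).
It fails at once if the glass display or the weighing pan is touched (over 1 N) (contact force between any of the fingers, the arm and scale_display above 1 N or contact force between any of the fingers, the arm and scale_pan above 1 N).
It fails at once if the scale is turned more than 0.3 rad (17 degrees) from the dock's direction (angle between the x axis of scale and the x axis of dock, either way round above 0.3 rad).
It fails at once if the scale is tipped by more than 0.12 rad (angle between scale's own z axis and vertical above 0.12 rad).
It fails at once if the mug, tin, shaker or glass is moved by more than 15 mm (distance of any of mug_2, tin_2, mill_2, glass_1 from where it was at the start of the episode above 0.015 m).
It also fails if it takes over 72 s, if anything falls off the work surface, if the arm or the gripper's body presses on something with over 40 N, if the wrist force passes 120 N, or if a joint passes its speed limit or range.

## Working session

There is one attempt and no reset: what is moved stays moved. The work goes in short steps, Python scripts to look and compute and a shell command to move; the robot and the scene stay as the last step left them, time stands still between calls to the robot, and variables do not carry over. Pictures are saved under pics/ and viewed, at most 10 in all, crops included, and the job is handed in when it is done.

```bash
ls; mkdir -p pics
python3 - <<'E'
from station import ctrl, optics, job
import cv2,numpy as np
print(ctrl.get_obs())
a=[optics.get_image(n) for n in("scene","top")]
for n,d in zip(("scene","top"),a):
    cv2.imwrite(f"pics/{n}0.png",d["image"]); print({k:v for k,v in d.items() if k!="image"})
    np.savez(f"{n}0.npz",**d)
E
```

```text
pics
{'t': 0.0, 'q': array([ 1.06100164e+00,  5.33692993e-02,  1.61432764e+00,  7.77491255e-06,
        1.47599925e+00, -1.18985445e-01]), 'dq': array([-0.0015951 , -0.00167375,  0.00023809, -0.00044443, -0.00109102,
       -0.00075681]), 'effort': array([ 5.83914425e-04, -3.93692064e+01, -3.70169699e+01, -1.21422127e-04,
        7.05702594e-03, -2.13478489e-05]), 'tool_pos': array([0.23776152, 0.57732002, 0.23003522]), 'tool_rot': array([-0.60985565, -3.08115849,  0.00313786]), 'contact_force': array([0.44906708, 0.04420971, 0.38810929]), 'wrist_torque': array([-0.01932192,  0.00241792, -0.02270217]), 'grip_force': 0.0, 'opening': 0.08518246308498013}
{'fx': 434.4967921958174, 'fy': 434.4967921958174, 'cx': 251.80902613698373, 'cy': 184.78528480053478, 'rvec': array([ 2.26857072, -0.82824871,  0.31643036]), 'tvec': array([-0.56628905,  0.21824525,  1.17154289])}
{'fx': 402.8534797074017, 'fy': 402.8534797074017, 'cx': 259.4216975484305, 'cy': 189.20389765666536, 'rvec': array([ 2.14858605, -2.11491337,  0.15256411]), 'tvec': array([-0.17897114,  0.58142142,  1.34253702])}
```

View pics/scene0.png

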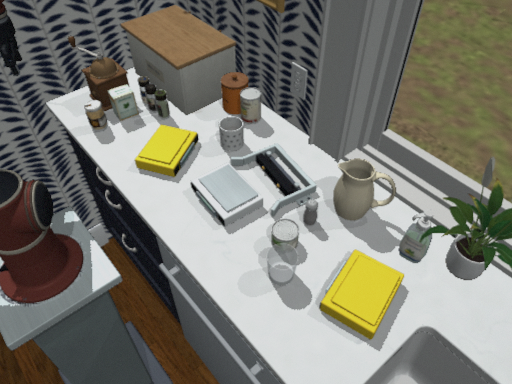

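View pics/top0.png

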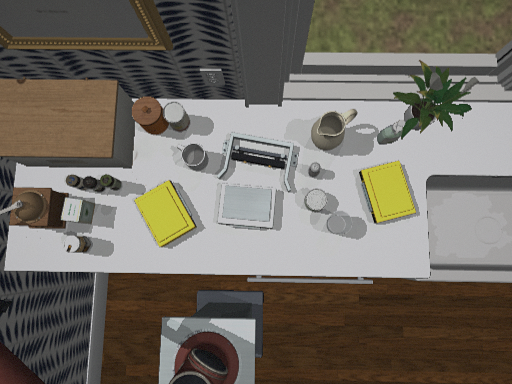

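Candidates for the scale are the white one at top (246,205) and the yellow look-alikes at (165,212) and (388,192). I choose the white one, in front of the dock at (258,160), and check it in a close crop.

Run:
```python
import cv2,numpy as np
im=np.load("top0.npz")["image"][125:240,200:345]
cv2.imwrite("pics/crop0.png",cv2.resize(im,None,fx=5,fy=5,interpolation=cv2.INTER_CUBIC))
```

```text
(no output)
```

View pics/crop0.png

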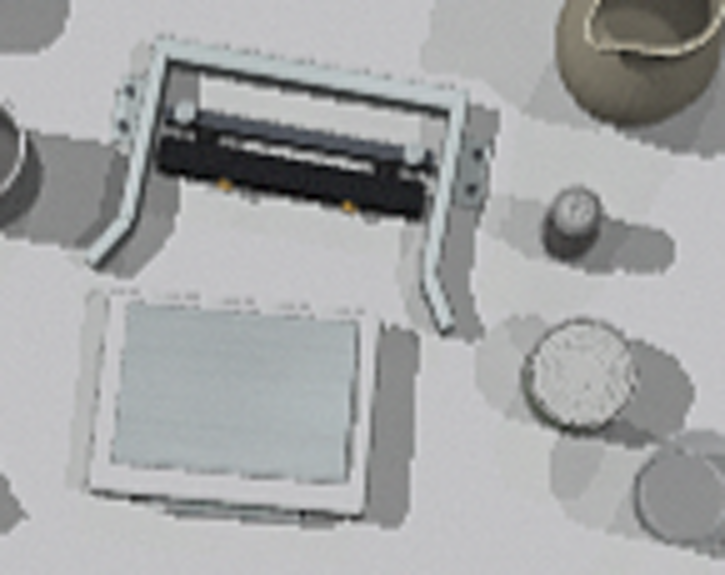

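The crop shows the white scale (its body corners, crop px: (107,292),(380,312),(365,515),(90,492)), with the display on the robot's side. The dock lies ahead, slightly turned, with the rails bending at about (135,215) and (428,265).

```bash
cat > h.py <<'E'
import cv2,numpy as np
from scipy.spatial.transform import Rotation as R
def ray(d,uv,z):
    Rm=R.from_rotvec(d["rvec"]).as_matrix(); t=np.asarray(d["tvec"])
    c=-Rm.T@t; v=Rm.T@np.array([(uv[0]-d["cx"])/d["fx"],(uv[1]-d["cy"])/d["fy"],1])
    return (c+v*(z-c[2])/v[2])
def proj(d,P):
    K=np.array([[d["fx"],0,d["cx"]],[0,d["fy"],d["cy"]],[0,0,1]],float)
    return cv2.projectPoints(np.float64(P).reshape(-1,1,3),np.float64(d["rvec"]),np.float64(d["tvec"]),K,None)[0].reshape(-1,2)
def fitrect(W,L):  # L local xy, W world xy -> x,y,yaw
    L=np.array(L);W=np.array(W);l=L-L.mean(0);w=W-W.mean(0)
    a=np.arctan2((l[:,0]*w[:,1]-l[:,1]*w[:,0]).sum(),(l*w).sum())
    c,s=np.cos(a),np.sin(a);t=W.mean(0)-np.array([[c,-s],[s,c]])@L.mean(0)
    return t[0],t[1],a
E
python3 - <<'E'
from h import *
d=dict(np.load("top0.npz"))
g=lambda p,z:ray(d,(p[0]/5+200-.4,p[1]/5+125-.4),z)[:2]
S=[g(p,.04) for p in((107,292),(380,312),(365,515),(90,492))]
print(np.round(S,4)); print("scale",fitrect(S,[(.07,.095),(.07,-.095),(-.07,-.095),(-.07,.095)]))
D=[g(p,.032) for p in((137,215),(427,263),(165,62),(447,108))]
print(np.round(D,4)); 
for i,j in((0,2),(1,3)): v=D[j]-D[i]; print(np.arctan2(v[1],v[0]))
v=D[0]-D[1];print(np.linalg.norm(v),np.arctan2(-v[0],v[1]),(D[0]+D[1])/2)
B=[g(p,.034) for p in((160,172),(420,217))];print("block front top",B);v=B[0]-B[1];print(np.arctan2(-v[0],v[1]))
for n,p in dict(glass=(580,375),clear=(690,495)).items(): print(n,g(p,.088))
E
```

```text
[[ 0.6048 -0.036 ]
 [ 0.5935 -0.2255]
 [ 0.4533 -0.2168]
 [ 0.466  -0.0288]]
scale (np.float64(0.5293962846051898), np.float64(-0.12676853038487038), np.float64(-0.06114799237274694))
[[ 0.6614 -0.0544]
 [ 0.63   -0.2581]
 [ 0.7727 -0.0711]
 [ 0.7416 -0.2714]]
-0.148315738252538
-0.11900046804702556
0.2060684699034674 -0.1529718567924709 [ 0.64565678 -0.15626162]
block front top [array([ 0.69203839, -0.06991244]), array([ 0.66224854, -0.25287973])]
-0.16139898367596867
glass [ 0.54512692 -0.35733082]
clear [ 0.46676335 -0.4289821 ]
```

```bash
cat >> h.py <<'E'
def to(p,yaw=None):
    """tool-frame shift (and turn) to take TCP to world p, with tool -x along yaw, z down"""
    from station import ctrl
    o=ctrl.get_obs(); Rt=R.from_rotvec(o["tool_rot"]); s=Rt.inv().apply(np.array(p)-o["tool_pos"])
    r=[0,0,0]
    if yaw is not None:
        c,sn=np.cos(yaw),np.sin(yaw); G=R.from_matrix(np.array([[-c,-sn,0],[-sn,c,0],[0,0,-1.]]))
        r=(Rt.inv()*G).as_rotvec()
    print("t",round(o["t"],2),"pos",np.round(o["tool_pos"],4),"shift",np.round(s,4),"turn",np.round(r,3))
E
python3 -c "
from h import *
to([.425,-.045,.23],-.12)"
python3 - <<'E'
import cv2,numpy as np
im=np.load("top0.npz")["image"]
for u,v in((246,205),(230,190),(265,215),(222,200),(246,219),(210,205),(246,186),(280,215)): print((u,v),im[v,u])
E
```

```text
t 0.1 pos [0.2378 0.5774 0.2302] shift [-0.4101 -0.5042  0.001 ] turn [-0.002 -0.    -0.271]
(246, 205) [177 175 170]
(230, 190) [174 171 165]
(265, 215) [183 181 173]
(222, 200) [198 196 196]
(246, 219) [173 171 168]
(210, 205) [195 193 194]
(246, 186) [191 188 188]
(280, 215) [138 138 138]
```

```bash
python3 -m jog '[[[-0.03,-0.037,0],[0,0,0]],[[-0.06,-0.074,0],[0,0,0]],[[-0.09,-0.111,0],[0,0,0]],[[-0.12,-0.148,0],[0,0,0]],[[-0.15,-0.185,0],[0,0,0]]]' 0
python3 -m jog '[[[-0.03,-0.037,0],[0,0,0]],[[-0.06,-0.074,0],[0,0,0]],[[-0.09,-0.111,0],[0,0,0]],[[-0.12,-0.148,0],[0,0,0]],[[-0.15,-0.185,0],[0,0,0]]]'
python3 -m jog '[[[-0.03,-0.036,0],[0,0,-0.07]],[[-0.06,-0.072,0],[0,0,-0.14]],[[-0.09,-0.108,0],[0,0,-0.2]],[[-0.11,-0.132,0],[0,0,-0.271]],[[-0.11,-0.134,0],[0,0,-0.271]]]'
python3 - <<'E'
from h import *
to([.425,-.045,.018],-.12)
from station import optics
d=optics.get_image("top"); cv2.imwrite("pics/top1.png",cv2.resize(d["image"][100:300,120:380],None,fx=3,fy=3))
E
```

```text
t: 0.6
tool_pos: [0.3061, 0.3478, 0.2307]
tool_rot: [-0.609, -3.082, 0.001]
contact_force: [0.6, -0.5, -0.1]
opening: 0.012
grip_force: 0.0
t: 1.1
tool_pos: [0.3744, 0.1197, 0.231]
tool_rot: [0.609, 3.082, 0.0]
contact_force: [0.7, 1.1, -0.4]
opening: 0.0001
grip_force: 0.0
t: 1.6
tool_pos: [0.4253, -0.0472, 0.2308]
tool_rot: [-0.195, -3.134, 0.001]
contact_force: [0.5, -0.1, -0.4]
opening: -0.0003
grip_force: 0.0
t 1.6 pos [ 0.4253 -0.0472  0.2308] shift [0.0004 0.0023 0.2128] turn [-0.001 -0.001 -0.004]
```

View pics/top1.png

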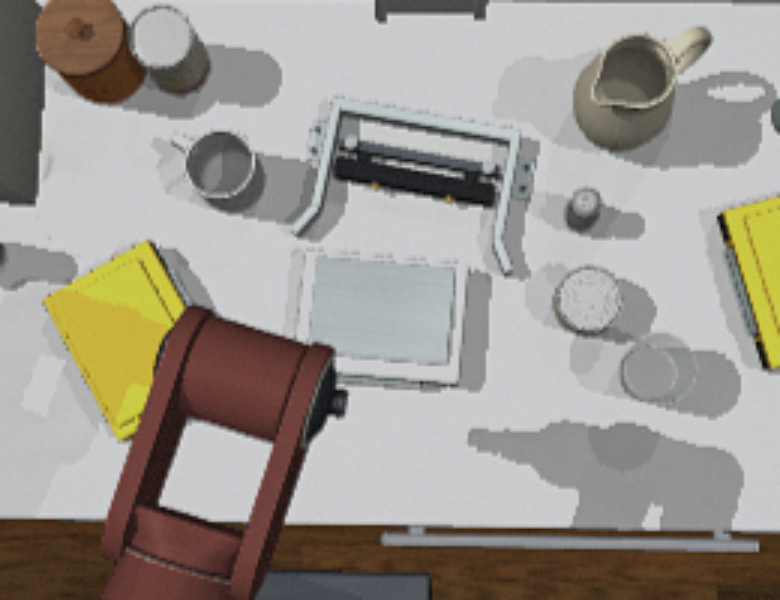

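The view is clear: the arm at (250,380) covers only the scale's front-left corner and the pan stays visible. I'll write a pan tracker and lower the shut fingers in front of the left patch.

```bash
cat >> h.py <<'E'
from scipy.optimize import minimize
DOCK=(.6457,-.1563,-.148)
gx,gy=[a.ravel() for a in np.meshgrid(np.arange(-.064,.0641,.002),np.arange(-.088,.0881,.002))]
inp=(abs(gx)<.054)&(abs(gy)<.078); ring=(abs(gx)>.058)|(abs(gy)>.082)
def track(d,g):
    im=cv2.GaussianBlur(np.float32(d["image"]),(0,0),.6); m=im.mean(2); f=(im[...,0]-im[...,2])/m
    ok=(m>90)&(f>-.03)&(f<.12); ok=cv2.erode(np.uint8(ok),np.ones((3,3))).astype(np.float32)
    f=np.clip(f,0,.05).astype(np.float32)
    def cost(p):
        c,s=np.cos(p[2]),np.sin(p[2])
        uv=proj(d,np.c_[p[0]+c*gx-s*gy,p[1]+s*gx+c*gy,np.where(inp,.046,.043)]).astype(np.float32)
        F=cv2.remap(f,uv[:,:1],uv[:,1:],1)[:,0];w=cv2.remap(ok,uv[:,:1],uv[:,1:],1)[:,0]
        return -100*((F*w)[inp].sum()/(w[inp].sum()+1)-(F*w)[ring].sum()/(w[ring].sum()+1))
    best=None
    for da in(-.06,0,.06):
        x0=np.array([g[0],g[1],g[2]+da])
        r=minimize(cost,x0,method="Nelder-Mead",options=dict(initial_simplex=x0+np.array([[0,0,0],[.012,0,0],[0,.012,0],[0,0,.06]]),xatol=1e-4,fatol=1e-4))
        if best is None or r.fun<best.fun: best=r
    return best.x,best.fun
def look(g):
    from station import ctrl,optics
    d=optics.get_image("top"); p,fv=track(d,g); report(p,fv); 
    o=ctrl.get_obs(); print("TCP",np.round(o["tool_pos"],4),"F",np.round(o["contact_force"],1),"t",o["t"]); return d,p
def report(p,fv):
    c,s=np.cos(DOCK[2]),np.sin(DOCK[2]); e=p[:2]-np.array(DOCK[:2]); cx,cy=c*e[0]+s*e[1],-s*e[0]+c*e[1]; a=p[2]-DOCK[2]
    print("scale",np.round(p,4),"in dock: centre",round(cx,4),round(cy,4),"back",round(cx+.07*np.cos(a),4),round(cy+.07*np.sin(a),4),"yaw",round(a,3),"score",round(fv,2))
    C,S=np.cos(p[2]),np.sin(p[2])
    for n,y in(("L",.08),("R",-.08)): print(n,"TCP at touch",np.round([p[0]-.081*C-S*y,p[1]-.081*S+C*y],4))
E
python3 -m jog '[[[0,0.001,0.05],[0,0,0]],[[0,0.002,0.1],[0,0,0]],[[0,0.002,0.15],[0,0,0]],[[0,0.002,0.19],[0,0,0]],[[0,0.002,0.21],[0,0,0]]]'
python3 - <<'E'
from h import *
d=dict(np.load("top0.npz")); report(*track(d,(.529,-.127,-.061)))
look((.529,-.127,-.061))
to([.425,-.045,.018],-.12)
E
```

```text
t: 2.15
tool_pos: [0.4217, -0.0401, 0.0169]
tool_rot: [-0.186, -3.129, -0.003]
contact_force: [0.1, -0.4, 0.1]
opening: 0.0001
grip_force: 0.0
scale [ 0.5373 -0.126  -0.0763] in dock: centre -0.1117 0.014 back -0.0419 0.019 yaw 0.072 score -3.55
L TCP at touch [ 0.4626 -0.0401]
R TCP at touch [ 0.4504 -0.1996]
scale [ 0.5374 -0.126  -0.0764] in dock: centre -0.1116 0.014 back -0.0418 0.019 yaw 0.072 score -3.57
L TCP at touch [ 0.4627 -0.0401]
R TCP at touch [ 0.4505 -0.1996]
TCP [ 0.4203 -0.0397  0.0151] F [-2.6  1.2 -2. ] t 2.2
t 2.2 pos [ 0.4203 -0.0397  0.0151] shift [-0.0052 -0.0047 -0.003 ] turn [ 0.002 -0.011  0.001]
```

```bash
python3 - <<'E'
s=open('h.py').read()
s=s.replace("    d=optics.get_image(\"top\"); p,fv=track(d,g);","    d=optics.get_image(\"top\"); p,fv=track(d,(g[0]+.008,g[1],g[2]-.008)); p=p+np.array([-.008*np.cos(p[2]),-.008*np.sin(p[2]),.008]);")
open('h.py','w').write(s)
E
python3 -m jog '[[[-0.01,0.002,-0.002],[0,0,0]],[[-0.02,0.004,-0.003],[0,0,0]],[[-0.025,0.004,-0.003],[0,0,0]],[[-0.025,0.004,-0.003],[0,0,0]]]'
python3 -m jog '[[[-0.003,0,0],[0,0,0]],[[-0.006,0,0],[0,0,0]]]'
python3 -m jog '[[[-0.003,0,0],[0,0,0]],[[-0.006,0,0],[0,0,0]]]'
python3 -c "
from h import *
look((.529,-.127,-.065))"
```

```text
t: 2.6
tool_pos: [0.4534, -0.0417, 0.0265]
tool_rot: [0.187, 3.132, -0.001]
contact_force: [-0.4, -0.3, -0.0]
opening: -0.0001
grip_force: 0.0
t: 2.8
tool_pos: [0.457, -0.0422, 0.0247]
tool_rot: [0.188, 3.135, -0.0]
contact_force: [0.3, 0.4, -0.2]
opening: -0.0
grip_force: 0.0
t: 3.0
tool_pos: [0.461, -0.0421, 0.0237]
tool_rot: [-0.188, -3.131, -0.002]
contact_force: [-5.3, 2.1, 3.8]
opening: 0.0001
grip_force: 2.8
scale [ 0.5312 -0.1261 -0.0918] in dock: centre -0.1177 0.0129 back -0.0478 0.0169 yaw 0.056 score -3.48
L TCP at touch [ 0.4579 -0.0391]
R TCP at touch [ 0.4433 -0.1984]
TCP [ 0.4616 -0.0422  0.0237] F [-3.3  2.2  1.2] t 3.05
```

```bash
python3 -m jog '[[[-0.003,0,0.001],[0,0,0]],[[-0.006,0,0.002],[0,0,0]],[[-0.009,0,0.003],[0,0,0]],[[-0.012,0,0.003],[0,0,0]],[[-0.015,0,0.003],[0,0,0]]]'
python3 -c "
from h import *
look((.536,-.127,-.15))"
```

```text
t: 3.55
tool_pos: [0.4759, -0.0438, 0.0205]
tool_rot: [-0.188, -3.132, -0.003]
contact_force: [-5.2, 3.1, 3.0]
opening: 0.0002
grip_force: 2.8
scale [ 0.5398 -0.1303 -0.1763] in dock: centre -0.1085 0.0101 back -0.0386 0.0081 yaw -0.028 score -3.51
L TCP at touch [ 0.4741 -0.0373]
R TCP at touch [ 0.4461 -0.1949]
TCP [ 0.4766 -0.0439  0.0206] F [-1.7  2.  -0.3] t 3.6
```

```bash
python3 -m jog '[[[0.003,0.005,0],[0,0,0]],[[-0.003,0.005,0],[0,0,0]],[[-0.006,0.005,0],[0,0,0]],[[-0.009,0.005,0],[0,0,0]],[[-0.012,0.005,0],[0,0,0]]]'
python3 -m jog '[[[-0.003,0,0],[0,0,0]],[[-0.005,0,0],[0,0,0]],[[0.01,0.003,0],[0,0,0]],[[0.03,0.003,0],[0,0,0]]]'
python3 -c "
from h import *
look((.545,-.132,-.26))"
```

```text
t: 4.1
tool_pos: [0.4898, -0.0409, 0.0209]
tool_rot: [-0.188, -3.135, -0.001]
contact_force: [-2.7, 2.4, -1.5]
opening: -0.0002
grip_force: 1.6
t: 4.5
tool_pos: [0.4628, -0.0353, 0.0227]
tool_rot: [0.187, 3.131, -0.003]
contact_force: [0.5, 1.1, -0.1]
opening: -0.0001
grip_force: 0.0
scale [ 0.5505 -0.1378 -0.2754] in dock: centre -0.0969 0.0042 back -0.0274 -0.0047 yaw -0.127 score -3.55
L TCP at touch [ 0.4943 -0.0388]
R TCP at touch [ 0.4508 -0.1928]
TCP [ 0.4591 -0.0345  0.0213] F [ 1.   1.5 -1.2] t 4.55
```

```bash
python3 -m jog '[[[0.03,-0.01,0],[0,0,0]],[[0.035,-0.05,0],[0,0,0]],[[0.03,-0.1,0],[0,0,0]],[[0.02,-0.15,0],[0,0,0]],[[0.016,-0.158,0],[0,0,0]]]'
python3 -m jog '[[[-0.005,0,0],[0,0,0]],[[-0.015,0,0],[0,0,0]],[[-0.02,0,0],[0,0,0]]]'
python3 -c "
from h import *
look((.5505,-.138,-.275))"
```

```text
t: 5.05
tool_pos: [0.428, -0.1954, 0.0236]
tool_rot: [0.195, 3.13, -0.008]
contact_force: [-0.7, -0.2, 0.0]
opening: 0.0001
grip_force: 0.0
t: 5.35
tool_pos: [0.4469, -0.1909, 0.0214]
tool_rot: [0.185, 3.136, -0.0]
contact_force: [0.3, 0.8, 0.4]
opening: 0.0002
grip_force: 0.0
scale [ 0.5508 -0.1376 -0.2697] in dock: centre -0.0966 0.0045 back -0.0271 -0.004 yaw -0.122 score -3.52
L TCP at touch [ 0.4941 -0.0389]
R TCP at touch [ 0.4514 -0.1931]
TCP [ 0.4473 -0.1909  0.0215] F [-1.   0.9  0.6] t 5.4
```

```bash
python3 -m jog '[[[-0.002,-0.004,0],[0,0,0]],[[-0.005,-0.004,0],[0,0,0]],[[-0.008,-0.004,0],[0,0,0]],[[-0.011,-0.004,0],[0,0,0]],[[-0.014,-0.004,0],[0,0,0]]]'
python3 -m jog '[[[-0.003,0,0],[0,0,0]],[[-0.006,0,0],[0,0,0]],[[-0.009,0,0],[0,0,0]]]'
python3 -c "
from h import *
look((.56,-.14,-.18))"
```

```text
t: 5.9
tool_pos: [0.4579, -0.1975, 0.0209]
tool_rot: [-0.187, -3.133, 0.001]
contact_force: [-4.8, -2.4, 0.7]
opening: 0.0001
grip_force: 2.2
t: 6.2
tool_pos: [0.4669, -0.1988, 0.0209]
tool_rot: [-0.187, -3.133, 0.001]
contact_force: [-4.7, -1.9, 1.9]
opening: -0.0002
grip_force: 2.2
scale [ 0.5602 -0.1339 -0.2   ] in dock: centre -0.0878 0.0096 back -0.0179 0.0059 yaw -0.052 score -3.48
L TCP at touch [ 0.4967 -0.0394]
R TCP at touch [ 0.4649 -0.1962]
TCP [ 0.4674 -0.1988  0.021 ] F [-3.  -1.5 -0.1] t 6.25
```

```bash
python3 -m jog '[[[0.03,0.002,0],[0,0,0]],[[0.035,0.05,0],[0,0,0]],[[0.033,0.1,0],[0,0,0]],[[0.025,0.15,0],[0,0,0]],[[0.01,0.164,0],[0,0,0]]]'
python3 -m jog '[[[-0.008,0,0],[0,0,0]],[[-0.012,0,0],[0,0,0]]]'
python3 -c "
from h import *
look((.56,-.134,-.2))"
```

```text
t: 6.75
tool_pos: [0.4772, -0.0307, 0.021]
tool_rot: [-0.183, -3.136, -0.002]
contact_force: [0.3, -0.9, -0.4]
opening: -0.0002
grip_force: 0.0
t: 6.95
tool_pos: [0.4905, -0.0361, 0.0216]
tool_rot: [0.187, 3.135, -0.0]
contact_force: [-0.6, -0.3, 0.2]
opening: 0.0003
grip_force: 0.0
scale [ 0.5607 -0.1343 -0.1951] in dock: centre -0.0873 0.0092 back -0.0174 0.0059 yaw -0.047 score -3.52
L TCP at touch [ 0.4968 -0.0401]
R TCP at touch [ 0.4657 -0.1971]
TCP [ 0.4907 -0.0367  0.0216] F [-1.3  0.  -0. ] t 7.0
```

```bash
python3 -m jog '[[[-0.006,0,0],[0,0,0]],[[-0.01,-0.001,0],[0,0,0]],[[-0.013,-0.003,0],[0,0,0]],[[-0.016,-0.005,0],[0,0,0]],[[-0.019,-0.007,0],[0,0,0]]]'
python3 -c "
from h import *
look((.565,-.137,-.25))"
```

```text
t: 7.5
tool_pos: [0.506, -0.0448, 0.0203]
tool_rot: [-0.19, -3.132, -0.003]
contact_force: [-3.9, 4.5, -0.1]
opening: -0.0001
grip_force: 2.0
scale [ 0.5652 -0.139  -0.2205] in dock: centre -0.0822 0.0053 back -0.0123 0.0002 yaw -0.073 score -3.47
L TCP at touch [ 0.5037 -0.0432]
R TCP at touch [ 0.4687 -0.1993]
TCP [ 0.5066 -0.0453  0.0204] F [-3.   1.2 -0.8] t 7.55
```

```bash
python3 -m jog '[[[-0.003,-0.002,0],[0,0,0]],[[-0.006,-0.004,0],[0,0,0]],[[-0.009,-0.006,0],[0,0,0]],[[-0.012,-0.008,0],[0,0,0]],[[-0.014,-0.009,0],[0,0,0]]]'
python3 -c "
from h import *
look((.57,-.145,-.26))"
```

```text
t: 8.05
tool_pos: [0.5183, -0.0545, 0.0198]
tool_rot: [-0.188, -3.13, -0.005]
contact_force: [-5.4, 5.8, -1.2]
opening: 0.0
grip_force: 3.0
scale [ 0.5759 -0.1438 -0.3026] in dock: centre -0.0709 0.0021 back -0.0017 -0.0087 yaw -0.155 score -3.58
L TCP at touch [ 0.5224 -0.0433]
R TCP at touch [ 0.4748 -0.196 ]
TCP [ 0.519  -0.0551  0.02  ] F [-3.2  4.1 -2. ] t 8.1
```

```bash
python3 -m jog '[[[0.03,0.002,0],[0,0,0]],[[0.055,-0.02,0],[0,0,0]],[[0.055,-0.07,0],[0,0,0]],[[0.055,-0.12,0],[0,0,0]],[[0.04,-0.15,0],[0,0,0]]]'
python3 -m jog '[[[-0.002,-0.002,0],[0,0,0]],[[-0.006,-0.002,0],[0,0,0]]]'
python3 -c "
from h import *
look((.576,-.144,-.3))"
```

```text
t: 8.6
tool_pos: [0.4624, -0.2037, 0.0222]
tool_rot: [0.191, 3.133, -0.005]
contact_force: [0.2, -0.1, 0.5]
opening: -0.0005
grip_force: 0.0
t: 8.8
tool_pos: [0.4692, -0.2042, 0.0219]
tool_rot: [0.191, 3.134, -0.002]
contact_force: [0.0, 0.6, -0.4]
opening: -0.0002
grip_force: 0.0
scale [ 0.5765 -0.1436 -0.282 ] in dock: centre -0.0703 0.0024 back -0.0009 -0.007 yaw -0.134 score -3.6
L TCP at touch [ 0.521  -0.0442]
R TCP at touch [ 0.4765 -0.1979]
TCP [ 0.4695 -0.2032  0.0217] F [-0.5  0.5  0.8] t 8.85
```

```bash
python3 -m jog '[[[-0.003,0.006,0],[0,0,0]],[[-0.008,0.005,0],[0,0,0]],[[-0.011,0.003,0],[0,0,0]],[[-0.014,0.001,0],[0,0,0]],[[-0.017,-0.001,0],[0,0,0]]]'
python3 -m jog '[[[-0.003,-0.002,0],[0,0,0]],[[-0.006,-0.004,0],[0,0,0]],[[-0.009,-0.005,0],[0,0,0]]]'
python3 -c "
from h import *
look((.585,-.146,-.22))"
```

```text
t: 9.35
tool_pos: [0.4843, -0.2041, 0.0206]
tool_rot: [-0.185, -3.133, -0.002]
contact_force: [-3.3, 0.3, 0.1]
opening: -0.0003
grip_force: 1.3
t: 9.65
tool_pos: [0.4936, -0.2116, 0.0209]
tool_rot: [-0.187, -3.135, -0.0]
contact_force: [-2.9, -0.1, -2.7]
opening: 0.0
grip_force: 1.1
scale [ 0.5832 -0.1446 -0.114 ] in dock: centre -0.0636 0.0024 back 0.0064 0.0047 yaw 0.034 score -3.71
L TCP at touch [ 0.5118 -0.0559]
R TCP at touch [ 0.4936 -0.2149]
TCP [ 0.4941 -0.212   0.0212] F [-2.   0.5 -0.4] t 9.7
```

```bash
python3 -m jog '[[[0.03,0.002,0],[0,0,0]],[[0.037,0.05,0],[0,0,0]],[[0.037,0.1,0],[0,0,0]],[[0.03,0.15,0],[0,0,0]],[[0.012,0.159,0],[0,0,0]]]'
python3 -m jog '[[[-0.003,0,0],[0,0,0]],[[-0.006,0,0],[0,0,0]],[[-0.009,-0.001,0],[0,0,0]],[[-0.012,-0.002,0],[0,0,0]],[[-0.015,-0.003,0],[0,0,0]]]'
python3 -m jog '[[[-0.003,-0.001,0],[0,0,0]],[[-0.006,-0.002,0],[0,0,0]]]'
python3 -c "
from h import *
look((.585,-.146,-.17))"
```

```text
t: 10.2
tool_pos: [0.5009, -0.0484, 0.0216]
tool_rot: [0.182, 3.135, 0.002]
contact_force: [0.2, 0.8, 1.1]
opening: -0.0
grip_force: 0.0
t: 10.7
tool_pos: [0.5148, -0.0579, 0.0212]
tool_rot: [-0.19, -3.135, -0.001]
contact_force: [-6.0, 2.9, 3.3]
opening: 0.0002
grip_force: 3.3
t: 10.9
tool_pos: [0.5191, -0.0594, 0.0205]
tool_rot: [-0.189, -3.131, -0.004]
contact_force: [-4.6, 3.4, 2.5]
opening: 0.0005
grip_force: 2.6
scale [ 0.5861 -0.1466 -0.1532] in dock: centre -0.0604 0.0008 back 0.0096 0.0004 yaw -0.005 score -3.65
L TCP at touch [ 0.5182 -0.0552]
R TCP at touch [ 0.4938 -0.2133]
TCP [ 0.5198 -0.0597  0.0205] F [-3.6  2.8 -0.1] t 10.95
```

```bash
python3 -m jog '[[[-0.003,0,0],[0,0,0]],[[-0.006,0,0],[0,0,0]],[[-0.009,0,0],[0,0,0]],[[-0.01,0,0],[0,0,0]]]'
python3 -m jog '[[[0.03,0.002,0],[0,0,0]],[[0.045,-0.03,0],[0,0,0]],[[0.047,-0.08,0],[0,0,0]],[[0.047,-0.13,0],[0,0,0]],[[0.035,-0.157,0],[0,0,0]]]'
python3 -c "
from h import *
look((.59,-.148,-.2))"
```

```text
t: 11.35
tool_pos: [0.5271, -0.0594, 0.0204]
tool_rot: [-0.188, -3.125, -0.006]
contact_force: [-14.8, 7.9, 12.2]
opening: 0.0001
grip_force: 8.0
t: 11.85
tool_pos: [0.4764, -0.2161, 0.0216]
tool_rot: [0.193, 3.135, -0.003]
contact_force: [0.6, 0.6, -0.3]
opening: 0.0001
grip_force: 0.0
scale [ 0.5911 -0.1486 -0.1725] in dock: centre -0.0552 -0.0004 back 0.0148 -0.0021 yaw -0.024 score -3.69
L TCP at touch [ 0.525  -0.0559]
R TCP at touch [ 0.4975 -0.2135]
TCP [ 0.4788 -0.2196  0.0227] F [-1.  -2.8  1. ] t 11.9
```

```bash
python3 -m jog '[[[-0.006,0.005,0],[0,0,0]],[[-0.012,0.006,0],[0,0,0]],[[-0.018,0.006,0],[0,0,0]],[[-0.021,0.006,0],[0,0,0]],[[-0.024,0.006,0],[0,0,0]]]'
python3 -m jog '[[[-0.002,0,0],[0,0,0]],[[-0.004,0,0],[0,0,0]]]'
python3 - <<'E'
from h import *
d,p=look((.595,-.148,-.14))
cv2.imwrite("pics/top2.png",cv2.resize(d["image"][130:230,205:305],None,fx=6,fy=6,interpolation=cv2.INTER_CUBIC))
E
```

```text
t: 12.4
tool_pos: [0.501, -0.209, 0.021]
tool_rot: [-0.185, -3.132, 0.001]
contact_force: [-6.0, -2.8, 2.9]
opening: -0.0
grip_force: 2.6
t: 12.6
tool_pos: [0.5049, -0.2098, 0.021]
tool_rot: [-0.185, -3.133, 0.001]
contact_force: [-5.7, -1.7, 2.7]
opening: -0.0001
grip_force: 2.5
scale [ 0.5948 -0.1469 -0.1406] in dock: centre -0.0518 0.0018 back 0.0182 0.0023 yaw 0.007 score -3.62
L TCP at touch [ 0.5258 -0.0563]
R TCP at touch [ 0.5033 -0.2147]
TCP [ 0.5053 -0.2098  0.021 ] F [-4.4 -2.   0.3] t 12.65
```

View pics/top2.png

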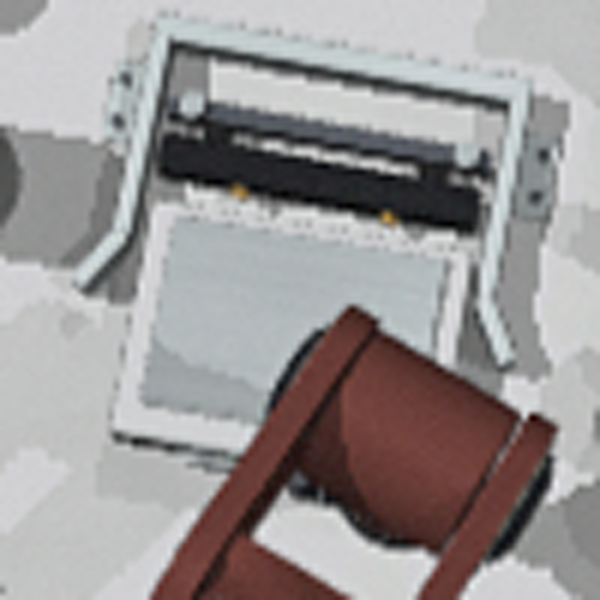

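The scale's back edge is now between the rails, with similar gaps on both sides (about 15 crop px). The block's front edge, (162,175)-(478,230), is only about 12 mm ahead. I'll go on with small alternating pushes.

```bash
python3 -m jog '[[[-0.002,-0.001,0],[0,0,0]],[[-0.004,-0.002,0],[0,0,0]],[[-0.006,-0.002,0],[0,0,0]]]'
python3 -m jog '[[[0.03,0.002,0],[0,0,0]],[[0.037,0.05,0],[0,0,0]],[[0.037,0.1,0],[0,0,0]],[[0.03,0.147,0],[0,0,0]],[[0.014,0.156,0],[0,0,0]]]'
python3 -c "
from h import *
look((.598,-.147,-.11))"
```

```text
t: 12.95
tool_pos: [0.5112, -0.2125, 0.0209]
tool_rot: [-0.187, -3.134, 0.0]
contact_force: [-4.8, -0.8, 1.0]
opening: -0.0
grip_force: 2.2
t: 13.45
tool_pos: [0.5164, -0.0517, 0.0211]
tool_rot: [0.181, 3.135, 0.003]
contact_force: [0.6, -1.0, 0.4]
opening: 0.0001
grip_force: 0.0
scale [ 0.5978 -0.1464 -0.1147] in dock: centre -0.0488 0.0027 back 0.0211 0.005 yaw 0.033 score -3.64
L TCP at touch [ 0.5265 -0.0577]
R TCP at touch [ 0.5082 -0.2167]
TCP [ 0.5197 -0.0529  0.0222] F [-0.2 -0.1  1.3] t 13.5
```

```bash
python3 -m jog '[[[-0.004,-0.001,0],[0,0,0]],[[-0.007,-0.002,0],[0,0,0]],[[-0.01,-0.002,0],[0,0,0]],[[-0.012,-0.002,0],[0,0,0]]]'
python3 -m jog '[[[-0.002,-0.001,0],[0,0,0]],[[-0.004,-0.001,0],[0,0,0]]]'
python3 -c "
from h import *
look((.601,-.147,-.14))"
```

```text
t: 13.9
tool_pos: [0.5281, -0.0606, 0.0212]
tool_rot: [0.191, 3.136, 0.0]
contact_force: [-0.2, -0.6, 1.0]
opening: -0.0
grip_force: 0.0
t: 14.1
tool_pos: [0.5302, -0.0611, 0.0207]
tool_rot: [-0.189, -3.131, -0.002]
contact_force: [-6.0, 2.8, 3.8]
opening: -0.0001
grip_force: 2.9
scale [ 0.5987 -0.1468 -0.121 ] in dock: centre -0.0479 0.0025 back 0.0221 0.0044 yaw 0.027 score -3.59
L TCP at touch [ 0.5279 -0.0576]
R TCP at touch [ 0.5086 -0.2164]
TCP [ 0.5306 -0.061   0.0207] F [-4.9  2.1  3.5] t 14.15
```

```bash
python3 -m jog '[[[-0.002,0,0],[0,0,0]],[[-0.004,0,0],[0,0,0]]]'
python3 -m jog '[[[-0.002,0,0],[0,0,0]],[[-0.004,0,0],[0,0,0]]]'
python3 -c "
from h import *
look((.601,-.147,-.16))"
```

```text
t: 14.35
tool_pos: [0.5341, -0.0611, 0.0206]
tool_rot: [-0.189, -3.131, -0.003]
contact_force: [-5.5, 3.0, 3.5]
opening: -0.0002
grip_force: 2.9
t: 14.55
tool_pos: [0.5381, -0.0615, 0.0206]
tool_rot: [-0.189, -3.131, -0.003]
contact_force: [-4.9, 3.4, 4.2]
opening: -0.0002
grip_force: 2.9
scale [ 0.6023 -0.1496 -0.1578] in dock: centre -0.0439 0.0003 back 0.0261 -0.0004 yaw -0.01 score -3.45
L TCP at touch [ 0.5349 -0.0578]
R TCP at touch [ 0.5098 -0.2158]
TCP [ 0.5385 -0.0616  0.0206] F [-4.2  2.4  1. ] t 14.6
```

```bash
python3 -m jog '[[[-0.001,0,0],[0,0,0]],[[-0.003,0,0],[0,0,0]]]'
python3 -m jog '[[[0.03,0.002,0],[0,0,0]],[[0.045,-0.03,0],[0,0,0]],[[0.047,-0.08,0],[0,0,0]],[[0.047,-0.13,0],[0,0,0]],[[0.035,-0.15,0],[0,0,0]]]'
python3 -m jog '[[[-0.006,0,0],[0,0,0]],[[-0.01,0,0],[0,0,0]],[[-0.01,0,0],[0,0,0]]]'
python3 -c "
from h import *
look((.603,-.149,-.17))"
```

```text
t: 14.8
tool_pos: [0.5411, -0.0619, 0.0206]
tool_rot: [-0.189, -3.132, -0.003]
contact_force: [-3.1, 3.0, 2.6]
opening: -0.0003
grip_force: 2.6
t: 15.3
tool_pos: [0.4891, -0.211, 0.0217]
tool_rot: [0.194, 3.135, -0.003]
contact_force: [1.0, 0.3, 0.6]
opening: 0.0
grip_force: 0.0
t: 15.6
tool_pos: [0.5004, -0.2076, 0.0211]
tool_rot: [-0.186, -3.136, -0.001]
contact_force: [-0.7, 0.3, -0.1]
opening: -0.0002
grip_force: 0.0
scale [ 0.6049 -0.1505 -0.1699] in dock: centre -0.0412 -0.0003 back 0.0288 -0.0018 yaw -0.022 score -3.47
L TCP at touch [ 0.5386 -0.058 ]
R TCP at touch [ 0.5115 -0.2157]
TCP [ 0.5001 -0.2072  0.021 ] F [-0.1  0.1  0.2] t 15.65
```

```bash
python3 -m jog '[[[-0.004,-0.005,0],[0,0,0]],[[-0.008,-0.006,0],[0,0,0]],[[-0.012,-0.006,0],[0,0,0]],[[-0.014,-0.006,0],[0,0,0]],[[-0.016,-0.006,0],[0,0,0]]]'
python3 -m jog '[[[-0.002,0,0],[0,0,0]],[[-0.004,-0.001,0],[0,0,0]]]'
python3 -c "
from h import *
look((.608,-.149,-.14))"
```

```text
t: 16.15
tool_pos: [0.5143, -0.2163, 0.0212]
tool_rot: [-0.187, -3.133, 0.0]
contact_force: [-5.6, -2.1, 2.8]
opening: -0.0
grip_force: 2.7
t: 16.35
tool_pos: [0.5176, -0.2178, 0.0211]
tool_rot: [-0.187, -3.131, -0.0]
contact_force: [-6.2, 0.4, 5.3]
opening: -0.0002
grip_force: 3.5
scale [ 0.607  -0.1501 -0.1414] in dock: centre -0.0392 0.0004 back 0.0308 0.0009 yaw 0.007 score -3.45
L TCP at touch [ 0.5381 -0.0595]
R TCP at touch [ 0.5156 -0.2179]
TCP [ 0.518  -0.218   0.0212] F [-5.4 -0.7  2.7] t 16.4
```

```bash
python3 -m jog '[[[-0.002,0,0],[0,0,0]],[[-0.003,0,0],[0,0,0]]]'
python3 -m jog '[[[-0.001,0,0],[0,0,0]],[[-0.002,0,0],[0,0,0]]]'
python3 - <<'E'
from h import *
d,p=look((.608,-.149,-.12))
cv2.imwrite("pics/top3.png",cv2.resize(d["image"][130:210,205:305],None,fx=7,fy=7,interpolation=cv2.INTER_CUBIC))
E
```

```text
t: 16.6
tool_pos: [0.52, -0.2186, 0.021]
tool_rot: [-0.187, -3.13, 0.001]
contact_force: [-11.0, -1.2, 6.9]
opening: -0.0001
grip_force: 5.1
t: 16.8
tool_pos: [0.5206, -0.2188, 0.021]
tool_rot: [-0.186, -3.126, 0.001]
contact_force: [-16.3, -2.1, 11.9]
opening: -0.0003
grip_force: 7.9
scale [ 0.6084 -0.1499 -0.1234] in dock: centre -0.0378 0.0008 back 0.0322 0.0025 yaw 0.025 score -3.41
L TCP at touch [ 0.5379 -0.0606]
R TCP at touch [ 0.5182 -0.2193]
TCP [ 0.5206 -0.2188  0.0211] F [-14.6  -2.5   9.7] t 16.85
```

View pics/top3.png

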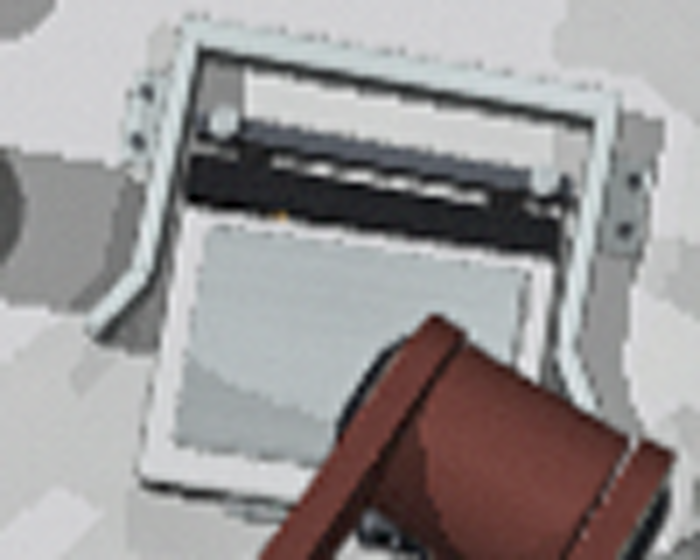

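The right side is against the block (16 N). A sliver of the left contact still shows at (283,215), so the next push is on the left.

```bash
python3 -m jog '[[[0.03,0.002,0],[0,0,0]],[[0.037,0.05,0],[0,0,0]],[[0.037,0.1,0],[0,0,0]],[[0.03,0.15,0],[0,0,0]],[[0.014,0.162,0],[0,0,0]]]'
python3 -m jog '[[[-0.004,0,0],[0,0,0]],[[-0.007,-0.001,0],[0,0,0]],[[-0.009,-0.001,0],[0,0,0]],[[-0.011,-0.001,0],[0,0,0]]]'
python3 -c "
from h import *
look((.608,-.149,-.12))"
```

```text
t: 17.35
tool_pos: [0.5287, -0.0518, 0.0208]
tool_rot: [-0.182, -3.135, -0.002]
contact_force: [0.1, -0.3, -0.3]
opening: -0.0002
grip_force: 0.0
t: 17.75
tool_pos: [0.5401, -0.0592, 0.0211]
tool_rot: [-0.191, -3.135, 0.0]
contact_force: [0.4, 0.2, -0.1]
opening: 0.0
grip_force: 0.0
scale [ 0.6082 -0.1504 -0.1267] in dock: centre -0.038 0.0003 back 0.032 0.0018 yaw 0.021 score -3.45
L TCP at touch [ 0.5379 -0.0608]
R TCP at touch [ 0.5177 -0.2195]
TCP [ 0.5404 -0.0592  0.0212] F [-0.3 -0.   0.1] t 17.8
```

```bash
python3 -m jog '[[[-0.002,-0.001,0],[0,0,0]],[[-0.003,-0.001,0],[0,0,0]]]'
python3 -m jog '[[[-0.001,0,0],[0,0,0]],[[-0.002,0,0],[0,0,0]]]'
python3 -m jog '[[[-0.001,0,0],[0,0,0]]]'
python3 -c "
from h import *
look((.608,-.149,-.14))"
```

```text
t: 18.0
tool_pos: [0.5422, -0.06, 0.0211]
tool_rot: [-0.189, -3.133, -0.0]
contact_force: [-5.7, 0.6, 4.2]
opening: 0.0001
grip_force: 2.5
t: 18.2
tool_pos: [0.5434, -0.0595, 0.0211]
tool_rot: [-0.188, -3.131, -0.001]
contact_force: [-8.3, 2.3, 6.2]
opening: 0.0001
grip_force: 4.2
t: 18.3
tool_pos: [0.5441, -0.0593, 0.021]
tool_rot: [-0.188, -3.13, -0.002]
contact_force: [-8.6, 2.8, 7.2]
opening: 0.0001
grip_force: 4.5
scale [ 0.6091 -0.1504 -0.1451] in dock: centre -0.0371 0.0004 back 0.0329 0.0006 yaw 0.003 score -3.42
L TCP at touch [ 0.5405 -0.0595]
R TCP at touch [ 0.5174 -0.2179]
TCP [ 0.5442 -0.0592  0.021 ] F [-7.2  2.2  4.6] t 18.35
```

```bash
python3 -m jog '[[[-0.001,0,0],[0,0,0]],[[-0.002,0,0],[0,0,0]]]'
python3 -m jog '[[[-0.001,0,0],[0,0,0]],[[-0.001,0,0],[0,0,0]]]'
python3 -c "
from h import *
look((.608,-.149,-.15))"
```

```text
t: 18.55
tool_pos: [0.5458, -0.0591, 0.0209]
tool_rot: [-0.188, -3.13, -0.003]
contact_force: [-9.6, 3.8, 7.0]
opening: 0.0001
grip_force: 4.8
t: 18.75
tool_pos: [0.5469, -0.059, 0.0208]
tool_rot: [-0.188, -3.13, -0.004]
contact_force: [-7.7, 4.6, 5.9]
opening: -0.0002
grip_force: 4.3
scale [ 0.6104 -0.1511 -0.1591] in dock: centre -0.0357 -0.0001 back 0.0343 -0.0008 yaw -0.011 score -3.39
L TCP at touch [ 0.5431 -0.0593]
R TCP at touch [ 0.5178 -0.2173]
TCP [ 0.5469 -0.059   0.0208] F [-6.   4.5  5.4] t 18.8
```

```bash
python3 -m jog '[[[-0.001,0,0],[0,0,0]],[[-0.002,0,0],[0,0,0]]]'
python3 - <<'E'
from h import *
d,p=look((.608,-.149,-.16))
cv2.imwrite("pics/top4.png",cv2.resize(d["image"][130:210,205:305],None,fx=7,fy=7,interpolation=cv2.INTER_CUBIC))
E
```

```text
t: 19.0
tool_pos: [0.5479, -0.059, 0.0207]
tool_rot: [-0.187, -3.127, -0.004]
contact_force: [-13.9, 5.7, 10.6]
opening: -0.0001
grip_force: 7.1
scale [ 0.611  -0.1512 -0.1674] in dock: centre -0.0351 -0.0001 back 0.0349 -0.0014 yaw -0.019 score -3.41
L TCP at touch [ 0.5444 -0.0588]
R TCP at touch [ 0.5178 -0.2166]
TCP [ 0.5479 -0.059   0.0207] F [-11.8   6.1   9.6] t 19.05
```

View pics/top4.png

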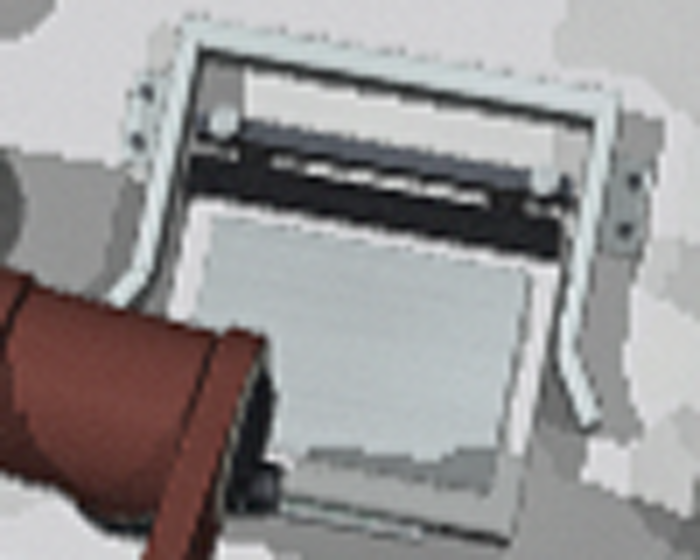

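The left contact is covered and that push met the stop (14 N). Now a gentle check push on the right.

```bash
python3 -m jog '[[[0.03,0.002,0],[0,0,0]],[[0.045,-0.03,0],[0,0,0]],[[0.047,-0.08,0],[0,0,0]],[[0.047,-0.13,0],[0,0,0]],[[0.035,-0.158,0],[0,0,0]]]'
python3 -m jog '[[[-0.006,-0.001,0],[0,0,0]],[[-0.012,-0.001,0],[0,0,0]],[[-0.015,-0.001,0],[0,0,0]],[[-0.017,-0.001,0],[0,0,0]]]'
python3 -m jog '[[[-0.002,0,0],[0,0,0]],[[-0.003,0,0],[0,0,0]]]'
python3 -c "
from h import *
look((.611,-.151,-.16))"
```

```text
t: 19.55
tool_pos: [0.4965, -0.216, 0.0215]
tool_rot: [0.192, 3.135, -0.002]
contact_force: [0.4, 0.1, -0.0]
opening: 0.0003
grip_force: 0.0
t: 19.95
tool_pos: [0.5145, -0.215, 0.021]
tool_rot: [-0.185, -3.136, -0.001]
contact_force: [-1.2, -0.7, 0.4]
opening: 0.0
grip_force: 0.0
t: 20.15
tool_pos: [0.5174, -0.2158, 0.0212]
tool_rot: [-0.186, -3.136, -0.0]
contact_force: [0.1, 0.3, -0.1]
opening: -0.0001
grip_force: 0.0
scale [ 0.6113 -0.1505 -0.1649] in dock: centre -0.0348 0.0006 back 0.0352 -0.0005 yaw -0.017 score -3.42
L TCP at touch [ 0.5446 -0.0583]
R TCP at touch [ 0.5183 -0.2161]
TCP [ 0.5175 -0.216   0.0213] F [-0.1 -0.   0.3] t 20.2
```

```bash
python3 -m jog '[[[-0.002,0,0],[0,0,0]],[[-0.003,0,0],[0,0,0]]]'
python3 -m jog '[[[-0.001,0,0],[0,0,0]],[[-0.002,0,0],[0,0,0]]]'
python3 -c "
from h import *
look((.611,-.151,-.16))"
```

```text
t: 20.4
tool_pos: [0.5199, -0.2167, 0.0213]
tool_rot: [-0.188, -3.135, -0.0]
contact_force: [-3.1, 1.0, 3.0]
opening: 0.0002
grip_force: 1.6
t: 20.6
tool_pos: [0.5205, -0.2171, 0.0212]
tool_rot: [-0.187, -3.131, -0.0]
contact_force: [-9.7, -0.0, 7.7]
opening: 0.0001
grip_force: 4.7
scale [ 0.6111 -0.1508 -0.1579] in dock: centre -0.0351 0.0003 back 0.0349 -0.0004 yaw -0.01 score -3.36
L TCP at touch [ 0.5437 -0.0591]
R TCP at touch [ 0.5185 -0.2171]
TCP [ 0.5205 -0.2172  0.0212] F [-6.4  1.2  5.6] t 20.65
```

```bash
python3 -m jog '[[[-0.001,0,0],[0,0,0]],[[-0.001,0,0],[0,0,0]]]'
python3 -m jog '[[[-0.001,0,0],[0,0,0]],[[-0.001,0,0],[0,0,0]]]'
python3 -m jog '[[[0.03,0.002,0],[0,0,0]],[[0.037,0.05,0],[0,0,0]],[[0.037,0.1,0],[0,0,0]],[[0.03,0.15,0],[0,0,0]],[[0.014,0.16,0],[0,0,0]]]'
python3 -m jog '[[[-0.004,0,0],[0,0,0]],[[-0.008,-0.001,0],[0,0,0]],[[-0.012,-0.001,0],[0,0,0]],[[-0.014,-0.001,0],[0,0,0]]]'
python3 -c "
from h import *
look((.611,-.151,-.16))"
```

```text
t: 20.85
tool_pos: [0.5208, -0.2173, 0.0212]
tool_rot: [-0.187, -3.129, -0.001]
contact_force: [-10.4, 0.9, 7.4]
opening: 0.0001
grip_force: 5.2
t: 21.05
tool_pos: [0.521, -0.2174, 0.0212]
tool_rot: [-0.187, -3.127, -0.001]
contact_force: [-14.3, 0.6, 8.8]
opening: 0.0001
grip_force: 6.6
t: 21.55
tool_pos: [0.5286, -0.0528, 0.0209]
tool_rot: [-0.182, -3.136, -0.002]
contact_force: [1.3, 0.1, 0.1]
opening: 0.0002
grip_force: 0.0
t: 21.95
tool_pos: [0.5433, -0.0607, 0.0212]
tool_rot: [-0.191, -3.136, 0.0]
contact_force: [0.5, -0.5, 0.2]
opening: 0.0002
grip_force: 0.0
scale [ 0.6113 -0.1511 -0.1596] in dock: centre -0.0348 0.0 back 0.0352 -0.0008 yaw -0.012 score -3.45
L TCP at touch [ 0.5441 -0.0593]
R TCP at touch [ 0.5186 -0.2172]
TCP [ 0.5434 -0.0606  0.0213] F [-0.   0.   0.3] t 22.0
```

```bash
python3 -m jog '[[[-0.002,0,0],[0,0,0]],[[-0.003,0,0],[0,0,0]]]'
python3 -m jog '[[[-0.001,0,0],[0,0,0]],[[-0.001,0,0],[0,0,0]]]'
python3 -m jog '[[[-0.001,0,0],[0,0,0]],[[-0.001,0,0],[0,0,0]]]'
```

```text
t: 22.2
tool_pos: [0.5461, -0.0603, 0.0213]
tool_rot: [-0.189, -3.136, 0.0]
contact_force: [-0.7, 0.0, 1.1]
opening: 0.0003
grip_force: 0.0
t: 22.4
tool_pos: [0.5471, -0.0601, 0.0213]
tool_rot: [-0.188, -3.136, -0.0]
contact_force: [0.2, -0.3, 0.3]
opening: 0.0
grip_force: 0.0
t: 22.6
tool_pos: [0.5473, -0.06, 0.0212]
tool_rot: [-0.188, -3.134, -0.0]
contact_force: [-4.3, 0.5, 2.9]
opening: 0.0001
grip_force: 2.1
```

```bash
python3 -m jog '[[[-0.001,0,0],[0,0,0]],[[-0.002,0,0],[0,0,0]]]'
python3 -m jog '[[[0.01,0.001,0],[0,0,0]],[[0.03,0.002,0],[0,0,0]],[[0.05,0.002,-0.03],[0,0,0]],[[0.05,0.03,-0.07],[0,0,0]],[[0.05,0.07,-0.1],[0,0,0]]]'
python3 -m jog '[[[0.01,0.05,0],[0,0,0]],[[0.02,0.1,0],[0,0,0]],[[0.02,0.14,0],[0,0,0]],[[0.02,0.14,0],[0,0,0]]]'
python3 - <<'E'
from h import *
d,p=look((.608,-.149,-.16))
from station import optics
s=optics.get_image("scene")
a=cv2.resize(d["image"][135:235,205:305],(400,400),interpolation=cv2.INTER_CUBIC)
b=cv2.resize(s["image"][130:230,200:320],(400,400),interpolation=cv2.INTER_CUBIC)
cv2.imwrite("pics/fin.png",np.hstack([a,b]))
E
```

```text
t: 22.8
tool_pos: [0.5478, -0.0599, 0.0209]
tool_rot: [-0.187, -3.13, -0.001]
contact_force: [-11.8, 1.3, 8.7]
opening: 0.0001
grip_force: 5.9
t: 23.3
tool_pos: [0.5091, 0.0148, 0.1233]
tool_rot: [0.193, 3.132, -0.0]
contact_force: [2.0, 0.2, -0.5]
opening: -0.0
grip_force: 0.0
t: 23.7
tool_pos: [0.5057, 0.1608, 0.1218]
tool_rot: [0.179, 3.134, 0.003]
contact_force: [-0.7, -0.4, -0.1]
opening: -0.0
grip_force: 0.0
scale [ 0.6114 -0.151  -0.1619] in dock: centre -0.0347 0.0002 back 0.0353 -0.0008 yaw -0.014 score -3.55
L TCP at touch [ 0.5443 -0.059 ]
R TCP at touch [ 0.5185 -0.2169]
TCP [0.5057 0.1587 0.1215] F [ 0.3 -0.7  1. ] t 23.75
```

View pics/fin.png

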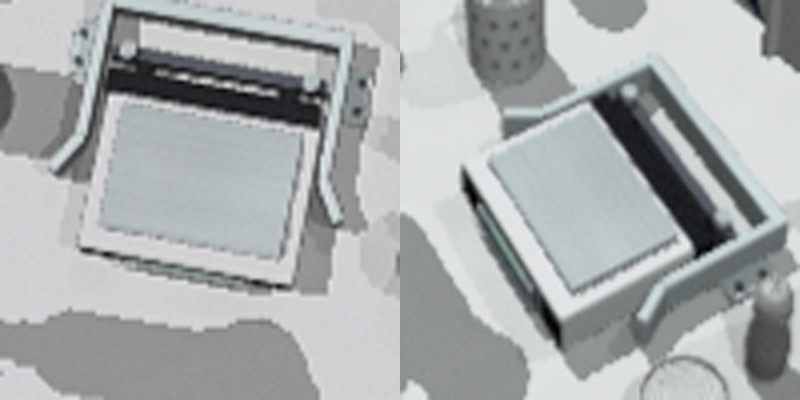

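The scale sits flush against the block across its full width: no gap and no brass showing, and it is straight between the rails. The arm is clear of everything.

```bash
python3 -c "
from station import job
print(job.finish_job())"
```

```text
the job is handed in; nothing more can be done
None
```

The job is handed in: the scale looks fully home, with its back flush against the charging block, no brass showing on either side and the arm clear. I saw no verdict and could not read the contact joints directly. The highest push I read was about 20 N, taking all axes together, and the mug, tin, glass and salt shaker were left alone.

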